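# Let the large dryer balls out of the lever hopper without slamming its lid

## Task

Two dispensers stand on the spotting table: with the closed fingertips, press the lever pad of the one holding the large dryer balls all the way down and keep it down until both balls have rolled out into its tray, then ease the lever back up slowly, over two seconds or more, so that the linked lid closes without slamming. Only press the lever: do not touch the balls or lids, leave the dispenser with the small balls shut, and leave everything else where it stands. Finish with the lid fully shut and the robot clear.

Things in the scene. Friction and masses are not known exactly. Their poses are not given: they have to be found in the camera images.
- big_hopper: holds the 2 large balls (54 mm). Dispenser screwed to the table: an open-topped aluminium trough, 74 mm wide (y), x -88 to +62 mm, 126 mm high, whose floor slopes down towards +x to an outlet with a hinged lid, then a fixed grey catch tray (inside x +105 to +245 mm, y -60 to +60 mm, floor 9 mm and walls 48 mm above the table). Origin: centre of its underside, on the table; +x points away from the lever towards the outlet and tray, z up.
- big_pedal (a point): Centre of the top face of the black rubber pad at the near (-x) end of big_hopper's lever, which is what gets pressed. Pad 36 mm (x) by 50 mm (y), 10 mm thick, on a dark steel U-frame; at rest 127 mm above the table and tilted 0.2 rad (higher at its near edge), 79 mm clear of the trough's near wall. This point moves with the lever: it sinks 58 mm over the full stroke and shifts under 7 mm sideways.
- big_lever (a joint): Lever of big_hopper, rad: 0 up (lid shut), 0.4 at the lower stop (lid fully open). Pivot 20 mm to -x of the hopper's origin, 85 mm up; the pad is 145 mm from it. A spring pushes it up: 5 to 9 N on the pad hold it down; let go, it flies up and the lid slams.
- big_lid: White lid of big_hopper's outlet, 78 mm wide, 80 mm long, 4 mm thick, hanging from the rod at its top edge (its origin, 60 mm to +x of the hopper's origin, 124 mm up). Geared to the lever: it swings up and outward 2.25 rad for each rad of the lever, 0.9 rad in all.
- small_hopper: the twin, identical in build, holds the 3 small balls (34 mm). Same frame and sizes as big_hopper.
- small_pedal (a point): Centre of the top face of the black rubber pad at the near (-x) end of small_hopper's lever, which is what gets pressed. Pad 36 mm (x) by 50 mm (y), 10 mm thick, on a dark steel U-frame; at rest 127 mm above the table and tilted 0.2 rad (higher at its near edge), 79 mm clear of the trough's near wall. This point moves with the lever: it sinks 58 mm over the full stroke and shifts under 7 mm sideways.
- small_lever (a joint): Lever of small_hopper, rad: 0 up (lid shut), 0.4 at the lower stop (lid fully open). Pivot 20 mm to -x of the hopper's origin, 85 mm up; the pad is 145 mm from it. A spring pushes it up: 5 to 9 N on the pad hold it down; let go, it flies up and the lid slams.
- small_lid: White lid of small_hopper's outlet, 78 mm wide, 80 mm long, 4 mm thick, hanging from the rod at its top edge (its origin, 60 mm to +x of the hopper's origin, 124 mm up). Geared to the lever: it swings up and outward 2.25 rad for each rad of the lever, 0.9 rad in all.
- big_ball1: Smooth blue plastic ball, 54 mm across, loose in big_hopper's trough, queued behind the lid (1 is next to it); origin at its centre. It rolls out by itself when the lid is open.
- big_ball2: Smooth blue plastic ball, 54 mm across, loose in big_hopper's trough, queued behind the lid (1 is next to it); origin at its centre. It rolls out by itself when the lid is open.
- small_ball1: Smooth blue plastic ball, 34 mm across, loose in small_hopper's trough, queued behind the lid (1 is next to it); origin at its centre. It rolls out by itself when the lid is open.
- small_ball2: Smooth blue plastic ball, 34 mm across, loose in small_hopper's trough, queued behind the lid (1 is next to it); origin at its centre. It rolls out by itself when the lid is open.
- small_ball3: Smooth blue plastic ball, 34 mm across, loose in small_hopper's trough, queued behind the lid (1 is next to it); origin at its centre. It rolls out by itself when the lid is open.
- jar: Closed jar, 60 mm across, 80 mm high, loose on the table, not part of the job; origin at the centre of its underside.
- tin: Plain can, 56 mm across, 70 mm high, loose on the table, not part of the job; origin at the centre of its underside.
- brush: Brush lying flat, loose on the table, not part of the job; origin at the centre of its underside.
- spatula: Spatula 160 mm long lying flat, loose on the table, not part of the job; origin at the centre of its underside.
- spray: Bottle, 66 mm across, 190 mm high, loose on the table, not part of the job; origin at the centre of its underside.
- cup: White cup, 72 mm across, 85 mm high, loose on the table, not part of the job; origin at the centre of its underside.
- collar: Brass ring, 60 mm across, 20 mm high, loose on the table, not part of the job; origin at the centre of its underside.
Things that resemble listed ones, but are neither listed nor needed, are in the scene too. Leave any turquoise or yellow look-alike of the big_ball1 alone.

How it is judged:
On the way, in this order (a step that is already met when the one before it is completed fails the run):
1. the lever of the large-ball dispenser is pressed all the way down, lid fully open (value of joint big_lever above 0.35 rad), for 0.2 s.
2. both large balls are in the tray and the lid is shut again (value of joint big_lever below 0.03 rad and x of big_ball1 in the frame of big_hopper between 0.1 and 0.25 m and y of big_ball1 in the frame of big_hopper between -0.065 and 0.065 m and z of each of big_ball1, big_ball2 in the frame of big_hopper below 0.054 m and x of big_ball2 in the frame of big_hopper between 0.1 and 0.25 m and y of big_ball2 in the frame of big_hopper between -0.065 and 0.065 m), for 0.2 s.
At the end, for the whole second after the job is handed in: Both large balls lie in their dispenser's catch tray (centres within its walls, under 54 mm above the table), its lever is back up within 0.03 rad of rest (lid shut), and the other lever is up within 0.03 rad (all of step 2 and value of joint small_lever below 0.03 rad); the robot touches nothing.
It fails at once if the lid slams: the lever flies up faster than 0.8 rad/s (about 115 mm/s at the pad) (velocity of joint big_lever below -0.8 rad/s).
It fails at once if the small-ball dispenser is opened (lever beyond 0.08 rad) (value of joint small_lever above 0.08 rad).
It fails at once if the robot touches a ball or a lid (over 0.5 N) (contact force between any of big_ball1, big_ball2, small_ball1, small_ball2, small_ball3, big_lid, small_lid and the arm above 0.5 N or contact force between any of big_ball1, big_ball2, small_ball1, small_ball2, small_ball3, big_lid, small_lid and the fingers above 0.5 N).
It fails at once if a ball is lifted (centre more than 160 mm above the table) (height (world z) of any of big_ball1, big_ball2, small_ball1, small_ball2, small_ball3 above 0.16 m).
It fails at once if a bystander is moved by more than 30 mm or lifted (distance of any of jar, tin, brush, spatula, spray, cup, collar from where it was at the start of the episode above 0.03 m).
It also fails if it takes over 38 s, if anything falls off the work surface, if the arm or the gripper's body presses on something with over 40 N, if the wrist force passes 120 N, or if a joint passes its speed limit or range.

## Robot

A 6-joint arm with a two-finger parallel gripper is mounted at the origin on the work surface. World frame = base frame: x ahead of the robot, y to its left, z up, the work surface at z = 0. Lengths are in m, angles in rad, forces in N, time in s.
With the tool pointing down it reaches from about 0.4 to 0.925 m from the base axis. Payload 12.5 kg.
Tool frame: the origin (TCP) lies midway between the tips of the shut fingers; the grasp point (between the pads) lies 19 mm behind it (env.grip_depth is the distance from the TCP to the grasp point, in m); z points along the fingers, y is the direction in which the jaws open and shut (so a half turn about z gives the same grasp; the last joint's range is limited). The gripper opens to 95 mm and grips with 3 to 60 N. Pads are 20 mm wide; open, the fingers measure 119 mm over their backs; the gripper's body (75 mm by 180 mm) begins 59 mm behind the grasp point.
Start: joints at [1.173, 0.491, 1.559, -0, 1.092, -0.106], TCP at [0.18, 0.599, 0.215] pointing down, gripper open.
Joint ranges: [-3.1, 3.1], [-0.84, 2.19], [0.05, 2.79], [-1.13, 4.28], [0.06, 2.93], [-2.69, 2.69]. Speed limits (rad/s): [2.22, 2.22, 2.79, 3.14, 3.14, 3.14].

## Interface

Orientations are given as a rotation vector (axis times angle).
In Python, from station import env, imaging gives the robot as it stands.
- The arm moves only by the tool send_rows, never from a script. Its argument "moves" is a list that holds one entry, the list of rows, each a list of 7 numbers: the shift along the tool's x, y, z in m, then the turn, a rotation vector about the tool's x, y, z in rad, then the opening, from 0 (shut) to 1 (fully open). In form: [[[x, y, z, ax, ay, az, grip], ...]]. A call has 1 to 8 rows; each row is the pose to reach, as a shift and turn from the pose commanded when the call began, along the tool's axes at that moment; what a row does not reach only later rows make up. A row lasts 1/10 s, in which the tool goes at most 50 mm and 8.59 degrees, less where a joint would pass 70% of its speed; a pose out of reach is approached as far as the arm can. A call with a gripper value outside its range is refused whole. The fingers move at their own pace and stop on an object; "newtons" is the grip in N (left out, the last holds). Time passes only in rows, so rows that repeat a pose let the fingers close. It gives the time, the measured TCP pose, the force and the opening at its end, in the units of the state.
- env.get_state(): the state, without advancing time (a new reading comes with each control period).
- imaging.camera(name): name is "scene" or "top" or "wrist"; returns a dict with "color" (400x640x3 uint8, red, green, blue), "intrinsics" (3x3 intrinsics, pixels), "k1" (the pictures are not rectified: a ray, as slopes to the right and down, at radius r is drawn at 1 + k1 r^2 times it, then the intrinsics apply), "R" (3x3) and "t" (3): a world point X has camera coordinates R X + t; the wrist camera has in their place "tool_from_camera" (4x4, takes a point from camera to tool coordinates, whose origin is the TCP and whose axes are the flange's). Camera axes: x right, y down, z forward; pixel columns grow to the right and rows downward; lengths in m; the calibration is good to about 2 mm. A picture is of the moment at which its call begins: read the wrist's pose just before it. There is no depth.
- env.finish_job(): hands the job in, once; it reports no verdict.
The state is a dict: "clock": time; "joint_positions": joint angles; "joint_vel": joint speeds; "effort": joint torques, N m; "tool_pos": TCP position; "tool_rot": TCP orientation; "force": force on the tool from outside, world axes, zero at the start; "wrist_torque": the same for the moment, N m; "grip_width": finger opening in m.
Only numpy, scipy, OpenCV 4.12 (cv2) and the standard library are available. Lean on these libraries where they do the work, as an engineer would, in place of code of your own. Each camera call takes 0.05 s, during which the arm holds its last target.

## Working session

There is one attempt and no reset: what is moved stays moved. The work goes in short steps, Python scripts to look and compute and a tool call to move; the robot and the scene stay as the last step left them, time stands still between calls to the robot, and variables do not carry over. Pictures are saved under pics/ and viewed, and the job is handed in when it is done.

Besides the shell and the picture viewer there is one more tool, called after "Emit:" by a JSON object that holds its "fn" and its "kwargs", one argument or row to a line. send_rows: Moves the arm, as the interface text tells. Its arguments: {"type":"object","properties":{"moves":{"type":"array"},"newtons":{"type":"number"}},"required":["moves"]}

```bash
mkdir -p pics
python3 - <<'E'
from station import env, imaging
import cv2,numpy as np
s=env.get_state()
for k in s: print(k,np.round(s[k],4))
for n in("scene","top"):
    c=imaging.camera(n); cv2.imwrite(f"pics/{n}0.png",c["color"][:,:,::-1])
    print(n,c["intrinsics"],c["k1"],np.round(c["R"],3),c["t"])
E
```

```text
clock 0.0
joint_positions [ 1.1733  0.4916  1.5595 -0.      1.0917 -0.1056]
joint_vel [-0.002   0.0009  0.0002 -0.0001 -0.0001  0.    ]
effort [ 0.00000e+00 -6.12655e+01 -2.58166e+01  6.93000e-02  4.83000e-02
 -1.00000e-04]
tool_pos [0.1797 0.5983 0.2141]
tool_rot [-4.5680e-01 -3.1079e+00  1.7000e-03]
force [-0.6712 -0.2771 -0.4155]
wrist_torque [-0.0269 -0.0069  0.0015]
grip_width 0.0951
scene [[402.88778125   0.         318.18986598]
 [  0.         402.88778125 198.34320392]
 [  0.           0.           1.        ]] -0.07220463989528252 [[-0.647  0.763 -0.013]
 [ 0.6    0.498 -0.626]
 [-0.471 -0.413 -0.78 ]] [ 0.39010657 -0.30678048  1.48729281]
top [[479.04250916   0.         320.05840339]
 [  0.         479.04250916 203.50570343]
 [  0.           0.           1.        ]] -0.10742351590970788 [[ 0.006 -1.    -0.015]
 [-0.998 -0.005 -0.06 ]
 [ 0.06   0.015 -0.998]] [0.00400422 0.61342578 1.53115406]
```

View pics/scene0.png

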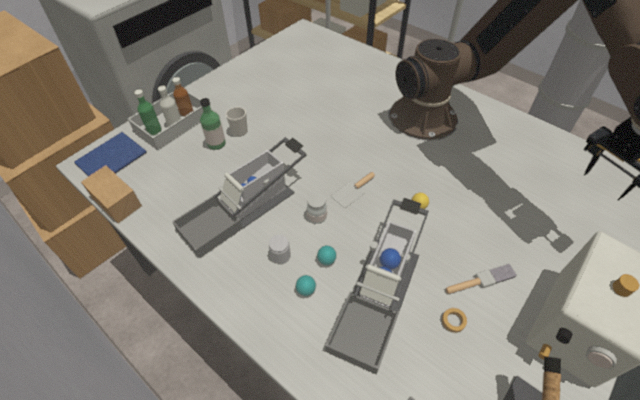

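View pics/top0.png

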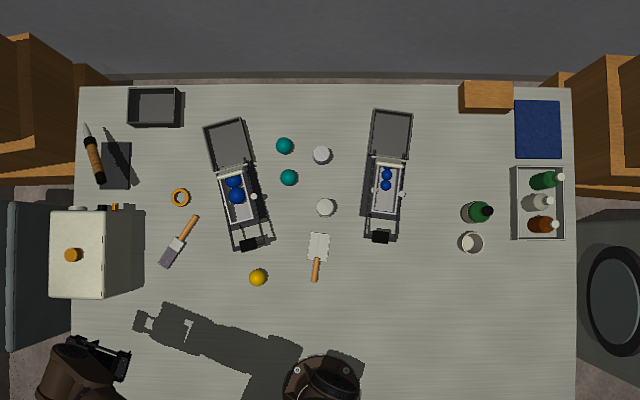

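The top view shows two dispensers. One is at about (235,190) with larger blue balls and its pad near (249,244). The other is at about (386,178) with smaller balls and its pad near (381,237). I'll check both in an enlarged crop and segment the pads.

```bash
cat > h.py <<'E'
import numpy as np,cv2
def ray(c,u,v):
    K=c["intrinsics"]; k=c["k1"]
    d=np.array([(u-K[0,2])/K[0,0],(v-K[1,2])/K[1,1]]); x=d.copy()
    for _ in range(30): x=d/(1+k*(x@x))
    R=np.array(c["R"]); t=np.array(c["t"])
    return -R.T@t, R.T@np.array([x[0],x[1],1])
def onz(c,u,v,z):
    o,d=ray(c,u,v); return o+d*(z-o[2])/d[2]
def two(a,b):
    (o1,d1),(o2,d2)=a,b
    s=np.linalg.lstsq(np.c_[d1,-d2],o2-o1,rcond=None)[0]
    p,q=o1+s[0]*d1,o2+s[1]*d2
    return (p+q)/2,np.linalg.norm(p-q)
def proj(c,X):
    p=np.array(c["R"])@X+np.array(c["t"]); x=p[:2]/p[2]; x=x*(1+c["k1"]*(x@x))
    K=c["intrinsics"]; return np.array([K[0,0]*x[0]+K[0,2],K[1,1]*x[1]+K[1,2]])
E
python3 - <<'E'
from station import imaging
from h import *
t=imaging.camera("top");s=imaging.camera("scene")
a=cv2.resize(t["color"][110:265,190:290],None,fx=3.8,fy=3.8,interpolation=cv2.INTER_CUBIC)
b=cv2.resize(t["color"][110:265,340:440],None,fx=3.8,fy=3.8,interpolation=cv2.INTER_CUBIC)
cv2.imwrite("pics/crop1.png",np.hstack([a,b])[:,:,::-1])
d=cv2.resize(s["color"][185:285,350:440],None,fx=6,fy=6,interpolation=cv2.INTER_CUBIC)
cv2.imwrite("pics/crop2.png",d[:,:,::-1])
def blobs(c,m,box,mn):
    u0,v0,u1,v1=box; mm=np.zeros_like(m); mm[v0:v1,u0:u1]=m[v0:v1,u0:u1]
    n,l,st,ce=cv2.connectedComponentsWithStats(mm.astype(np.uint8))
    return [(ce[i].round(1),st[i].tolist()) for i in range(1,n) if st[i,4]>mn]
for nm,c,bx in(("top",t,(190,100,290,280)),("top",t,(340,100,420,280)),("scene",s,(310,170,450,320)),("scene",s,(220,120,320,230))):
    im=c["color"].astype(int)
    print(nm,"black",blobs(c,im.max(2)<32,bx,15))
    print(nm,"blue",blobs(c,(im[:,:,2]>im[:,:,0]+50)&(im[:,:,2]>im[:,:,1]+40),bx,15))
E
```

```text
top black [(array([214.4, 140.5]), [204, 119, 35, 53, 225]), (array([246.2, 138.3]), [241, 119, 11, 40, 45]), (array([256.1, 189.9]), [245, 160, 23, 60, 438]), (array([247.9, 244.3]), [239, 237, 19, 15, 187])]
top blue [(array([234.8, 189.6]), [225, 176, 19, 28, 333])]
top black [(array([394.4, 113.5]), [375, 110, 37, 14, 77]), (array([401.6, 182.7]), [400, 175, 4, 15, 21]), (array([399.2, 204.2]), [397, 197, 5, 16, 27]), (array([380.1, 236.6]), [371, 231, 18, 13, 188])]
top blue [(array([385.8, 179.6]), [381, 170, 11, 20, 153])]
scene black []
scene blue [(array([391.1, 256.7]), [382, 249, 18, 17, 223])]
scene black []
scene blue [(array([250.7, 178.3]), [248, 177, 7, 4, 18])]
```

View pics/crop1.png

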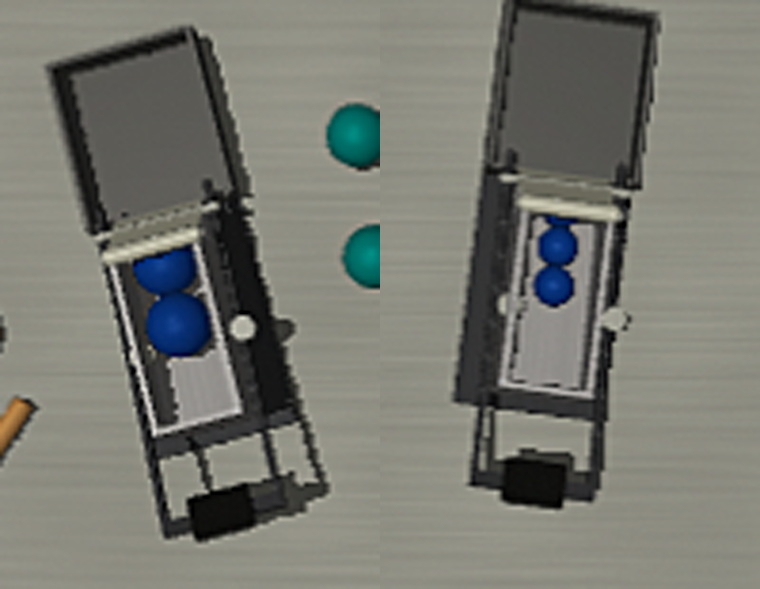

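View pics/crop2.png

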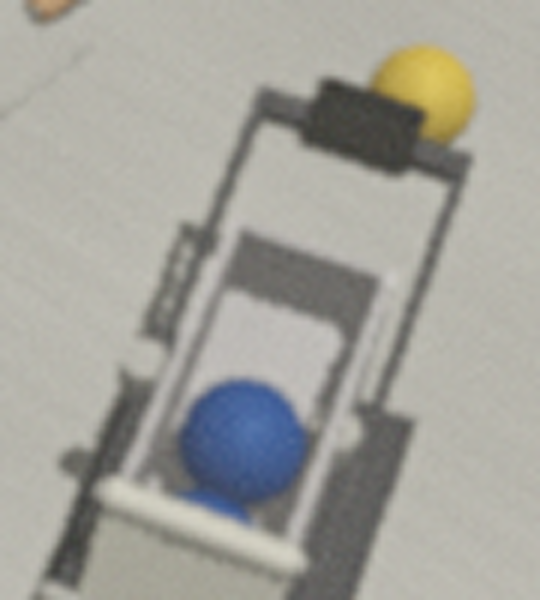

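Run:
```python
from station import imaging,env
from h import *
t=imaging.camera("top");s=imaging.camera("scene")
f=lambda a:(190+(a[0]+.5)/3.8-.5,110+(a[1]+.5)/3.8-.5)
nr=[onz(t,*f(p),.126) for p in((157,432),(242,410))]
fr=[onz(t,*f(p),.126) for p in((105,262),(200,235))]
n=sum(nr)/2;fa=sum(fr)/2
d=(fa-n)[:2]; print("near mid",n,"far",fa,"len",np.linalg.norm(d),"w",np.linalg.norm(nr[0]-nr[1]),"yaw",np.arctan2(d[1],d[0]))
# pad by top plane and two views
p=(247.9+.3,244.4); print("pad top@.127",onz(t,*p,.127),"blob",onz(t,247.9,244.3,.127))
q=(350+363/6-.4,185+122/6-.4); print("scene@.127",onz(s,*q,.127)); print(two(ray(t,*p),ray(s,*q)))
# tray: outer corners at z .048
tr=[onz(t,*f(x),.048) for x in((50,68),(190,28))]; print("tray far corners",tr, sum(tr)/2)
u=d/np.linalg.norm(d)
print("pad pred from near wall", n[:2]-u*(.079+.018))
from scipy.spatial.transform import Rotation as Ro
st=env.get_state();print(Ro.from_rotvec(st["tool_rot"]).as_matrix().round(3))
```

```text
near mid [0.55449211 0.24104821 0.126     ] far [0.69222874 0.28129584 0.126     ] len 0.14349652197067578 w 0.07018171804809646 yaw 0.28429221228442364
pad top@.127 [0.4824686  0.22141442 0.127     ] blob [0.48276028 0.22232723 0.127     ]
scene@.127 [0.48715572 0.22405186 0.127     ]
(array([0.48235649, 0.22234267, 0.12083682]), np.float64(0.0002018466371529549))
tray far corners [array([0.85655932, 0.38937063, 0.048     ]), array([0.89072068, 0.26933738, 0.048     ])] [0.87364  0.329354 0.048   ]
pad pred from near wall [0.46138565 0.21384183]
[[-0.958  0.288 -0.   ]
 [ 0.288  0.958 -0.   ]
 [ 0.    -0.    -1.   ]]
```

The left dispenser at (235,190) holds two large blue balls. The right one at (386,178) holds three small ones. The turquoise balls at (285,146) and (288,177) and the yellow one at (258,277) lie loose on the table. So big_pedal is at about (0.4825, 0.2218) with hopper yaw about 0.275. I'll shut the gripper and move clear of the box first.

Emit:
{"fn": "send_rows", "kwargs": {
  "moves": [
    [[-0.015, -0.035, -0.012, 0, 0, 0, 0], [-0.03, -0.07, -0.025, 0, 0, 0, 0], [-0.05, -0.11, -0.04, 0, 0, -0.1, 0], [-0.065, -0.148, -0.05, 0, 0, -0.2, 0], [-0.105, -0.165, -0.05, 0, 0, -0.3, 0], [-0.145, -0.18, -0.05, 0, 0, -0.4, 0], [-0.185, -0.195, -0.05, 0, 0, -0.5, 0], [-0.22, -0.207, -0.04, 0, 0, -0.565, 0]]
  ],
  "newtons": 20
}}

```text
clock: 1.1
tool_pos: [0.3326, 0.336, 0.2557]
tool_rot: [-0.433, 3.109, 0.002]
force: [0.8, 0.6, 0.5]
grip_width: 0.0368
```

Run:
```python
from station import env
from h import *
from scipy.spatial.transform import Rotation as Ro
s=env.get_state();R=Ro.from_rotvec(s["tool_rot"]).as_matrix();print(s["clock"],s["tool_pos"],s["grip_width"],s["force"],R.round(3))
print(R.T@(np.array([.4825,.2218,.18])-s["tool_pos"]))
```

```text
1.1 [0.33257237 0.33596615 0.25569158] 0.036787242160530156 [0.81769153 0.57581311 0.52238352] [[-0.962 -0.273  0.002]
 [-0.273  0.962  0.002]
 [-0.003  0.001 -1.   ]]
[-0.11280972 -0.15087924  0.0758343 ]
```

Emit:
{"fn": "send_rows", "kwargs": {
  "moves": [
    [[-0.028, -0.038, 0.01, 0, 0, 0, 0], [-0.056, -0.075, 0.025, 0, 0, 0, 0], [-0.084, -0.113, 0.04, 0, 0, 0, 0], [-0.105, -0.14, 0.055, 0, 0, 0, 0], [-0.105, -0.14, 0.065, 0, 0, 0, 0], [-0.105, -0.14, 0.065, 0, 0, 0, 0], [-0.105, -0.14, 0.065, 0, 0, 0, 0]]
  ]
}}

```text
clock: 1.8
tool_pos: [0.4692, 0.2311, 0.1899]
tool_rot: [0.428, -3.112, -0.0]
force: [-0.3, 0.4, -0.2]
grip_width: 0.0004
```

Run:
```python
from station import env,imaging
from h import *
from scipy.spatial.transform import Rotation as Ro
s=env.get_state();R=Ro.from_rotvec(s["tool_rot"]).as_matrix();print(s["clock"],s["tool_pos"],s["grip_width"],s["force"],R.round(3))
print(R.T@(np.array([.4825,.2218,.14])-s["tool_pos"]))
c=imaging.camera("wrist");cv2.imwrite("pics/w1.png",c["color"][:,:,::-1])
M=c["tool_from_camera"];print(np.round(M,3))
C=dict(c);Rt=M[:3,:3];C["R"]=Rt.T@R.T;C["t"]=-Rt.T@M[:3,3]-Rt.T@R.T@s["tool_pos"]
print("tip px",proj(C,np.array(s["tool_pos"])),"pad px",proj(C,np.array([.4825,.2218,.127])))
cv2.imwrite("pics/s1.png",cv2.resize(imaging.camera("scene")["color"][130:300,330:500],None,fx=3.5,fy=3.5)[:,:,::-1])
```

```text
1.8 [0.46922607 0.23105759 0.18990196] 0.0004417115660756176 [-0.27466375  0.43336209 -0.20274889] [[-0.963 -0.27  -0.   ]
 [-0.27   0.963  0.   ]
 [ 0.     0.    -1.   ]]
[-0.01028987 -0.01251061  0.04989699]
[[-0.001 -0.97  -0.242  0.069]
 [ 1.    -0.001  0.     0.   ]
 [-0.    -0.242  0.97  -0.17 ]
 [ 0.     0.     0.     1.   ]]
tip px [320.57120599 242.06343636] pad px [305.21126999 224.63273809]
```

View pics/w1.png

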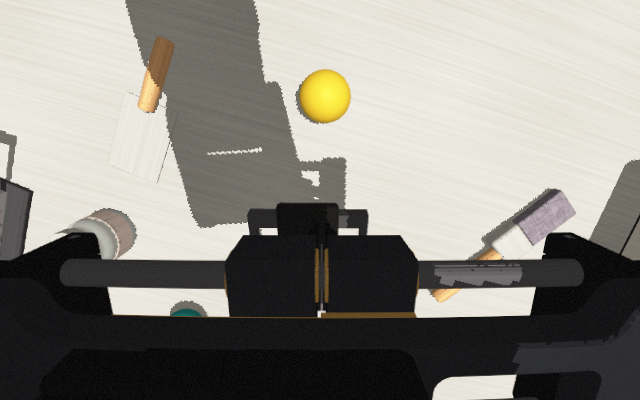

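View pics/s1.png

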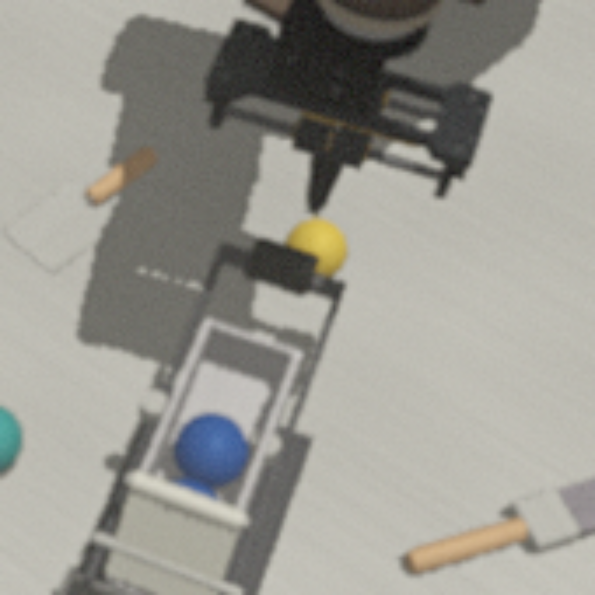

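The wrist view shows the pad centred near (307,219) and predicted at (305,225), so they agree. The scene view shows the closed tip coming in over the pad. Next I move above the pad, then press.

Emit:
{"fn": "send_rows", "kwargs": {
  "moves": [
    [[-0.01, -0.012, 0, 0, 0, 0, 0], [-0.01, -0.012, 0.02, 0, 0, 0, 0], [-0.01, -0.012, 0.04, 0, 0, 0, 0], [-0.01, -0.012, 0.05, 0, 0, 0, 0], [-0.01, -0.012, 0.055, 0, 0, 0, 0], [-0.01, -0.012, 0.055, 0, 0, 0, 0], [-0.01, -0.012, 0.055, 0, 0, 0, 0]]
  ]
}}

```text
clock: 2.6
tool_pos: [0.4831, 0.2219, 0.1353]
tool_rot: [-0.428, 3.111, 0.0]
force: [0.3, -0.2, 0.0]
grip_width: 0.0007
```

Run:
```python
from station import env,imaging
from h import *
s=env.get_state();print(s["clock"],s["tool_pos"],s["force"])
cv2.imwrite("pics/s2.png",cv2.resize(imaging.camera("scene")["color"][150:270,360:480],None,fx=5,fy=5)[:,:,::-1])
```

```text
2.6 [0.48306245 0.22186242 0.13527656] [ 0.25405451 -0.19234357  0.02544741]
```

View pics/s2.png

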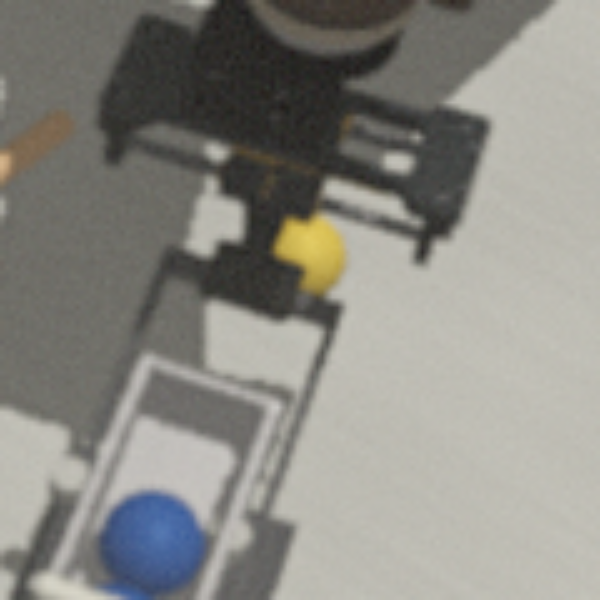

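The tip is right above the pad at crop (258,265). Pressing down steadily.

Emit:
{"fn": "send_rows", "kwargs": {
  "moves": [
    [[0, 0, 0.006, 0, 0, 0, 0], [0, 0, 0.013, 0, 0, 0, 0], [0, 0, 0.02, 0, 0, 0, 0], [0, 0, 0.027, 0, 0, 0, 0], [0, 0, 0.034, 0, 0, 0, 0], [0, 0, 0.041, 0, 0, 0, 0], [0, 0, 0.048, 0, 0, 0, 0], [0, 0, 0.055, 0, 0, 0, 0]]
  ]
}}

```text
clock: 3.45
tool_pos: [0.4824, 0.2216, 0.079]
tool_rot: [0.428, -3.112, 0.0]
force: [-3.3, -1.1, 5.4]
grip_width: 0.0003
```

Emit:
{"fn": "send_rows", "kwargs": {
  "moves": [
    [[0, 0, 0.003, 0, 0, 0, 0], [0, 0, 0.005, 0, 0, 0, 0], [0, 0, 0.007, 0, 0, 0, 0], [0, 0, 0.009, 0, 0, 0, 0], [0, 0, 0.009, 0, 0, 0, 0]]
  ]
}}

```text
clock: 3.95
tool_pos: [0.4829, 0.2218, 0.0718]
tool_rot: [-0.428, 3.111, 0.0]
force: [-7.6, -3.6, 20.0]
grip_width: 0.0006
```

Run:
```python
from station import env,imaging
from h import *
s=env.get_state();print(s["clock"],s["tool_pos"],s["force"])
a=cv2.resize(imaging.camera("scene")["color"][150:370,310:480],None,fx=2.7,fy=2.7)
cv2.imwrite("pics/s3.png",a[:,:,::-1])
```

```text
3.95 [0.48291171 0.22182531 0.07181496] [-7.5507789  -3.62707895 20.00743846]
```

View pics/s3.png

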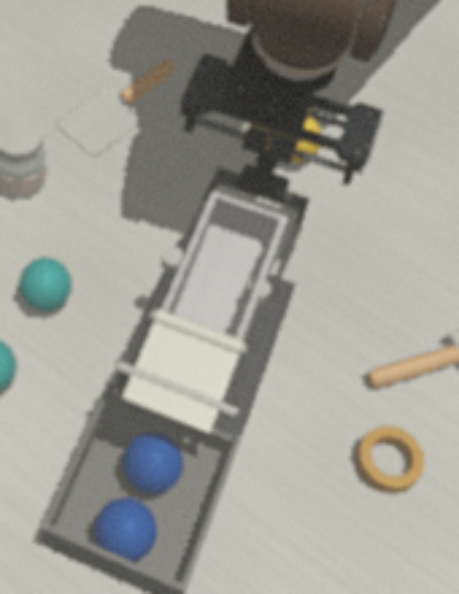

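The force has risen to 20 N at z = 0.072, so the lever is at its stop. The lid is open, and both balls are in the tray at crop (152,463) and (125,530). I'll hold briefly, then ease up.

Emit:
{"fn": "send_rows", "kwargs": {
  "moves": [
    [[0, 0, 0, 0, 0, 0, 0], [0, 0, 0, 0, 0, 0, 0], [0, 0, 0, 0, 0, 0, 0], [0, 0, 0, 0, 0, 0, 0], [0, 0, 0, 0, 0, 0, 0], [0, 0, 0, 0, 0, 0, 0], [0, 0, 0, 0, 0, 0, 0], [0, 0, 0, 0, 0, 0, 0]]
  ]
}}

```text
clock: 4.8
tool_pos: [0.4829, 0.2218, 0.0719]
tool_rot: [-0.428, 3.111, 0.0]
force: [-6.8, -2.6, 18.5]
grip_width: 0.0007
```

Run:
```python
from station import env,imaging
from h import *
s=env.get_state();print(s["clock"],s["tool_pos"],s["force"])
c=imaging.camera("top");im=c["color"].astype(int)
m=((im[:,:,2]>im[:,:,0]+50)&(im[:,:,2]>im[:,:,1]+40)).astype(np.uint8);m[:,:190]=0;m[:,290:]=0;m[:100]=0
n,l,st,ce=cv2.connectedComponentsWithStats(m)
u=np.array([np.cos(.275),np.sin(.275)]);v=np.array([-u[1],u[0]])
O=np.array([.5545,.241])+.088*u
for i in range(1,n):
    if st[i,4]>15:
        p=onz(c,*ce[i],.036);d=p[:2]-O;print(ce[i],st[i],d@u,d@v)
```

```text
4.8 [0.48287876 0.22181963 0.07189956] [-6.76923436 -2.5697587  18.54542862]
[222.84153005 130.86885246] [216 124  15  15 183] 0.21732270030487472 0.0019795312459036218
[226.39285714 146.21428571] [220 142  15   9  84] 0.1650429635377136 0.003298473496407255
```

Both balls lie in the tray, at hopper x of about 0.217 and 0.163. Now I ease up at about 16 mm/s.

Emit:
{"fn": "send_rows", "kwargs": {
  "moves": [
    [[0, 0, -0.0015, 0, 0, 0, 0], [0, 0, -0.003, 0, 0, 0, 0], [0, 0, -0.0045, 0, 0, 0, 0], [0, 0, -0.006, 0, 0, 0, 0], [0, 0, -0.0075, 0, 0, 0, 0], [0, 0, -0.009, 0, 0, 0, 0], [0, 0, -0.0105, 0, 0, 0, 0], [0, 0, -0.012, 0, 0, 0, 0]]
  ]
}}

```text
clock: 5.65
tool_pos: [0.4826, 0.2217, 0.0827]
tool_rot: [0.428, -3.112, -0.0]
force: [-4.4, -1.7, 3.7]
grip_width: 0.0003
```

Emit:
{"fn": "send_rows", "kwargs": {
  "moves": [
    [[0, 0, -0.0015, 0, 0, 0, 0], [0, 0, -0.003, 0, 0, 0, 0], [0, 0, -0.0045, 0, 0, 0, 0], [0, 0, -0.006, 0, 0, 0, 0], [0, 0, -0.0075, 0, 0, 0, 0], [0, 0, -0.009, 0, 0, 0, 0], [0, 0, -0.0105, 0, 0, 0, 0], [0, 0, -0.012, 0, 0, 0, 0]]
  ]
}}

```text
clock: 6.45
tool_pos: [0.483, 0.2218, 0.0949]
tool_rot: [-0.428, 3.112, 0.0]
force: [-1.6, -1.7, 4.1]
grip_width: 0.0006
```

Emit:
{"fn": "send_rows", "kwargs": {
  "moves": [
    [[0, 0, -0.0015, 0, 0, 0, 0], [0, 0, -0.003, 0, 0, 0, 0], [0, 0, -0.0045, 0, 0, 0, 0], [0, 0, -0.006, 0, 0, 0, 0], [0, 0, -0.0075, 0, 0, 0, 0], [0, 0, -0.009, 0, 0, 0, 0], [0, 0, -0.0105, 0, 0, 0, 0], [0, 0, -0.012, 0, 0, 0, 0]]
  ]
}}

```text
clock: 7.25
tool_pos: [0.4828, 0.2218, 0.1068]
tool_rot: [-0.428, 3.112, 0.0]
force: [2.0, 0.7, 2.5]
grip_width: 0.0002
```

Emit:
{"fn": "send_rows", "kwargs": {
  "moves": [
    [[0, 0, -0.0015, 0, 0, 0, 0], [0, 0, -0.003, 0, 0, 0, 0], [0, 0, -0.0045, 0, 0, 0, 0], [0, 0, -0.006, 0, 0, 0, 0], [0, 0, -0.0075, 0, 0, 0, 0], [0, 0, -0.009, 0, 0, 0, 0], [0, 0, -0.0105, 0, 0, 0, 0], [0, 0, -0.012, 0, 0, 0, 0]]
  ]
}}

```text
clock: 8.05
tool_pos: [0.4826, 0.2217, 0.1187]
tool_rot: [0.428, -3.112, -0.0]
force: [2.7, 0.7, 2.1]
grip_width: 0.0003
```

Emit:
{"fn": "send_rows", "kwargs": {
  "moves": [
    [[0, 0, -0.0015, 0, 0, 0, 0], [0, 0, -0.003, 0, 0, 0, 0], [0, 0, -0.0045, 0, 0, 0, 0], [0, 0, -0.006, 0, 0, 0, 0], [0, 0, -0.0075, 0, 0, 0, 0], [0, 0, -0.009, 0, 0, 0, 0], [0, 0, -0.0105, 0, 0, 0, 0], [0, 0, -0.012, 0, 0, 0, 0]]
  ]
}}

```text
clock: 8.85
tool_pos: [0.4825, 0.2217, 0.1307]
tool_rot: [0.428, -3.112, -0.0]
force: [-0.9, -0.3, 0.8]
grip_width: 0.0006
```

Nearly off the pad. I continue slowly for a little, then lift away.

Emit:
{"fn": "send_rows", "kwargs": {
  "moves": [
    [[0, 0, -0.002, 0, 0, 0, 0], [0, 0, -0.004, 0, 0, 0, 0], [0, 0, -0.006, 0, 0, 0, 0], [0, 0, -0.009, 0, 0, 0, 0], [0, 0, -0.02, 0, 0, 0, 0], [0, 0, -0.045, 0, 0, 0, 0], [0, 0, -0.075, 0, 0, 0, 0], [0.03, 0, -0.1, 0, 0, 0, 0]]
  ]
}}

```text
clock: 9.65
tool_pos: [0.4556, 0.214, 0.2325]
tool_rot: [-0.427, 3.11, 0.001]
force: [-0.4, 0.4, 0.4]
grip_width: 0.0006
```

Emit:
{"fn": "send_rows", "kwargs": {
  "moves": [
    [[0.02, 0, -0.02, 0, 0, 0, 0], [0.03, 0, -0.03, 0, 0, 0, 0], [0.03, 0, -0.03, 0, 0, 0, 0], [0.03, 0, -0.03, 0, 0, 0, 0]]
  ]
}}

```text
clock: 10.05
tool_pos: [0.4254, 0.2057, 0.2604]
tool_rot: [-0.428, 3.112, 0.0]
force: [0.2, -0.3, 0.1]
grip_width: 0.0005
```

Run:
```python
from station import env,imaging
from h import *
s=env.get_state();print(s["clock"],s["tool_pos"],s["force"])
a=cv2.resize(imaging.camera("scene")["color"][150:370,310:480],None,fx=2.7,fy=2.7)
t=cv2.resize(imaging.camera("top")["color"][100:265,190:290],(360,594))
cv2.imwrite("pics/s4.png",cv2.hconcat([a[:594],t[:a.shape[0]]])[:,:,::-1][:, :800])
```

```text
10.05 [0.42535142 0.20565879 0.26043338] [ 0.19276869 -0.25681582  0.0574386 ]
```

View pics/s4.png

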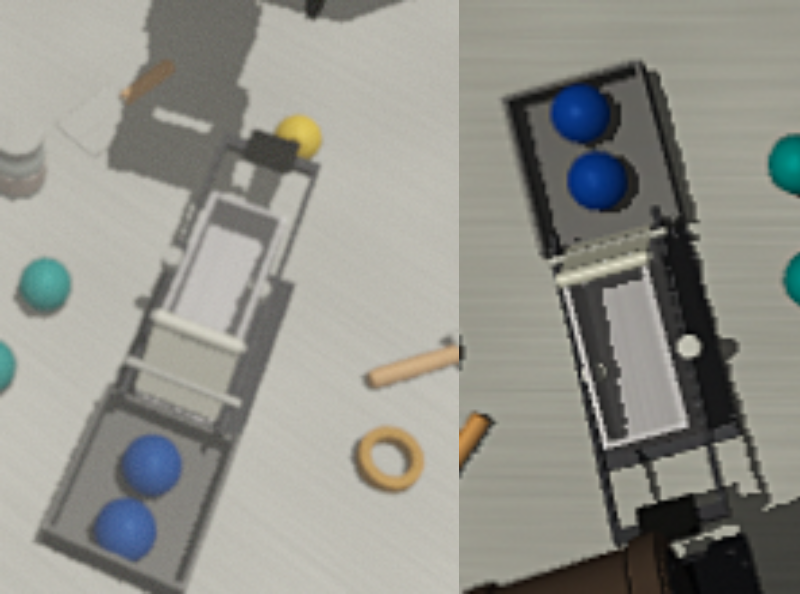

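The lid is shut, and the lever pad at scene pixel (410.7,205.6) is back where it started, (410.5,206). Both balls are in the tray and the arm is clear.

```bash
python3 -c "
from station import env
print(env.finish_job())"
```

```text
the job is handed in; nothing more can be done
None
```

The job is done and handed in at about 10 s of the 38 s allowed. The hand-in reported no verdict.

- **Press:** I pushed the pad of the large-ball dispenser (the left one in the top view) down with the closed fingertips until it hit its stop. The force there rose to about 20 N. I held it until both balls had rolled into the tray.
- **Release:** I eased the lever up over about 4 s, at about 15 mm/s, then lifted the robot clear.

**Last checks:**
- **Lid and lever:** the lid looks shut, and the pad is within about 0.5 px of its starting position in the scene picture.
- **Balls:** both large balls are in the tray, measured at hopper x of about 0.217 and 0.163 m while the lid was open. They look the same in the final pictures. The second figure is less exact because the lid partly hid that ball.
- **Robot:** the force on the tool was about zero, so it touches nothing.
- **Other items:** I never approached the small-ball dispenser. The final pictures were crops around the large one, so I did not check the small one or every bystander again at the end.

No checks failed. One measurement disagreed: taking the 79 mm clearance in the description as wall to pad edge put the pad about 20 mm off. The cameras agreed with reading it as wall to pad centre, so I used the camera position.

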